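# Chock the casting ring against its backstop

### The arm

A 7-joint arm with a two-finger parallel gripper is mounted at the origin on a cart in front of the work surface, level with it; the furniture and walls round the work are solid. World frame = base frame: x ahead of the robot, y to its left, z up, the work surface at z = 0. Lengths are in mm, angles in rad, forces in N, time in s.
With the tool pointing down it reaches from about 350 to 775 mm from the base axis. Payload 3.1 kg.
Tool frame: the origin (TCP) lies midway between the tips of the shut fingers; the grasp point (between the pads) lies 19 mm behind it; z points along the fingers, y is the line along which they close (so a half turn about z gives the same grasp; the last joint's range is limited). The gripper opens to 85 mm and grips with 20 to 120 N. Pads are 22 mm wide; open, the fingers measure 114 mm over their backs; the gripper's body (76 mm by 85 mm) begins 54 mm behind the grasp point. The pads swing forward as they close: fully open they stand 13 mm farther back than shut.
Start: joints at [-1.372, 0.311, 0.014, 1.512, -0.004, 1.319, -0.027], TCP at [131.135, 534.154, 231.304] pointing down, gripper open.
Joint ranges: [-2.7, 2.7], [-0.3, 1.91], [-1.27, 1.3], [0.12, 2.57], [-1.44, 4.58], [0.2, 2.03], [-3.05, 3.05]. Speed limits (rad/s): [2.79, 2.79, 3.14, 3.14, 3.14, 3.14, 3.14].

### API

Orientations are given as a 3x3 rotation matrix whose columns are the frame's x, y, z axes.
In Python, from bench import ctrl gives the robot as it stands. The module is installed in compiled form; this text tells all that it offers.
- The arm moves only by the tool apply_moves, never from a script. Its argument "motion" is one flat list of numbers, 7 for each row, row after row: the shift along the tool's x, y, z scaled (see below), then the turn, a rotation vector about the tool's x, y, z scaled (see below), then the gripper command: -1 is fully open, 1 is shut, values between are in proportion. A call has 1 to 20 rows; each row shifts and turns the commanded pose from where the row before left it, along the tool's axes as they then stand; what a row does not reach is not made up. The controller multiplies each number of a shift by 0.02 m and each number of a turn by 0.12 rad. A row lasts 1/8 s, in which the tool goes at most 62.5 mm and 10.7 degrees, less where a joint would pass 70% of its speed; a pose out of reach is approached as far as the arm can. A call with a number of a shift or a turn outside -1 to 1 is refused whole. A call with a gripper value outside its range is refused whole. The fingers move at their own pace and stop on an object; "grip_force" is the grip in N (left out, the last holds). Time passes only in rows, so rows that do not move let the fingers close. It gives the time, the measured TCP pose, the force, the opening and the grip force at its end, in the units of the state.
- ctrl.get_state(): the state, without advancing time (a new reading comes with each control period).
- ctrl.grab_frame(name): name is "scene" or "side" or "wrist"; returns a dict with "pixels" (480x640x3 uint8, red, green, blue), "fx", "fy", "cx", "cy" (pixels), "k1" (the pictures are not rectified: a ray, as slopes to the right and down, at radius r is drawn at 1 + k1 r^2 times it, then the intrinsics apply), "extrinsics" (4x4, takes a point from camera to world coordinates). Camera axes: x right, y up, looking along -z (the intrinsics and any distortion apply to the point x, -y, -z); pixel columns grow to the right and rows downward; lengths in mm; the calibration is good to about 2 mm. A picture is of the moment at which its call begins. There is no depth.
- ctrl.job_done(): hands the job in; it is judged then, once.
The state is a dict: "t": time; "q": joint angles; "joint_velocities": joint speeds; "tau": joint torques, N m; "tcp_pos": TCP position; "ee_rot": TCP orientation; "contact_force": force on the tool from outside, world axes, zero at the start; "wrist_torque": the same for the moment, N m; "grip_width": finger opening in mm; "gripper_force": force on a finger pad.
Only numpy, scipy, OpenCV 4.12 (cv2) and the standard library are available. Lean on these libraries where they do the work, as an engineer would, in place of code of your own. Each camera call takes 0.05 s, during which the arm holds its last target. There are 200 camera calls.

### The job

The round casting ring rests on the sloping stand, against two small pegs on its low side. Pick up the steel chock, lay it on the slope with its slanted nose under the middle of the ring's low side, and push with the chock until the ring has rolled up off the pegs and is pressed firmly against the backstop for a moment (about 10 N, never over 20 N); then let go and leave the ring held by the chock alone. Move the ring only with the chock, not with the fingers, and leave the other things on the desk where they are.

Things in the scene. Friction and masses are not known exactly. Their poses are not given: they have to be found in the camera images.
- stand: Fixed aluminium stand, deck 210 mm long (x) and 100 mm wide (y), rising at 5 degrees (0.0873 rad) towards its +x. Origin on the worktop under the deck's middle, axes level, x uphill. The deck's upper face is at z = 18.5 mm + 0.0875 x. A rigid upright backstop, 40 mm high, 84 mm wide, is clamped across its uphill part.
- pegs_mid (a point): Point on the deck midway between the two pegs, 8 mm thick and 16 mm high, on the stand's y = +24 and -24 mm; axes as the stand. The chock's nose passes through the 40 mm gap. The backstop's place differs each time and is not measured: the ring rolls 10 to 26 mm uphill from the pegs before it meets it; then the force rises steeply.
- ring_centre (a point): Centre of the casting ring: smooth steel sleeve filled with plaster-like investment, a cylinder 56 mm in diameter, 62 mm long, about 0.5 kg, lying across the slope. Its axis is this frame's y; the frame turns about y as it rolls. It rolls freely downhill if nothing holds it.
- ring: The same ring: origin at its centre, y along its axis, x and z turn as it rolls.
- chock_grip (a point): Centre, half-way up, of the grip block at the rear of the loose dark steel chock (x towards its nose, z up). Block 36 mm long (x), 24 mm wide (y), 34 mm high; grasp it across its width. The chock is 85 mm long, 0.25 kg, and stays on the slope by friction. It starts on the grey mat (3 mm thick) left of the stand, nose within 30 degrees of +x.
- chock_nose (a point): Tip of the chock's nose, at its underside, 67 mm ahead of the grip block's centre. From here a face 24 mm wide slants up and back at 50 degrees to the flat foot, up to 26 mm high. With foot on the deck and face against the ring, the tip is 13 mm, the grip block's centre 80 mm, below the ring's centre along the slope.
- chock: The same chock: origin at the middle of the grip block's underside, x towards the nose.
- lower_model: Bystander: cream lower dental model on the worktop right of the stand, 42x62x16 mm, origin under its centre. Leave it.
- strip: Bystander: cream strip with upright pins, 27x72x28 mm, origin under its centre. Leave it.
- tape: Bystander: roll of masking tape lying flat, 84 mm in diameter, 19 mm high, origin under its centre. Leave it.

How it is judged (in metres and radians):
On the way:
1. with the chock flat on the slope and the ring off the pegs, the chock presses the ring with more than 5 N, which is possible only against the backstop, for 0.3 s (x of ring_centre in the frame of stand above 0.0235 m and x of chock_nose in the frame of stand above -0.01 m and z of chock_grip in the frame of stand below 0.04 m and x of chock_grip in the frame of stand between -0.1 and -0.02 m and y of chock_grip in the frame of stand between -0.012 and 0.012 m and angle between the x axis of chock_grip and the x axis of stand, either way round below 0.22 rad and angle between the y axis of ring and the y axis of stand, either way round below 0.12 rad and z of ring_centre in the frame of stand below 0.06 m and contact force between chock and ring above 5 N), for 0.3 s.
At the end, for the whole second after the job is handed in: Ring at rest across the slope (within 7 degrees), at least 6 mm uphill of its place at the pegs, bearing on the chock; chock released, at rest, flat on the deck, grip block downhill of the pegs, within 12 mm of the stand's middle line, pointing uphill within 12 degrees (x of ring_centre in the frame of stand above 0.0235 m and x of chock_nose in the frame of stand above -0.01 m and z of chock_grip in the frame of stand below 0.04 m and x of chock_grip in the frame of stand between -0.1 and -0.02 m and y of chock_grip in the frame of stand between -0.012 and 0.012 m and angle between the x axis of chock_grip and the x axis of stand, either way round below 0.22 rad and angle between the y axis of ring and the y axis of stand, either way round below 0.12 rad and z of ring_centre in the frame of stand below 0.06 m and contact force between chock and ring above 0.05 N and angle between chock's own z axis and vertical below 0.16 rad and linear speed of each of ring, chock below 0.005 m/s and contact force between the fingers and chock below 0.05 N); the robot touches nothing.
It fails at once if the chock presses the ring with more than 20 N (contact force between chock and ring above 20 N).
It fails at once if the fingers push the ring (over 1 N) (contact force between the fingers and ring above 1 N).
It fails at once if the ring is lifted or knocked off the slope (z of ring_centre in the frame of stand above 0.068 m or z of ring_centre in the frame of stand below 0.036 m).
It fails at once if a bystander is moved by more than 20 mm (distance of any of lower_model, strip, tape from where it was at the start of the episode above 0.02 m).
It also fails if it takes over 56 s, if anything falls off the work surface, if the arm or the gripper's body presses on something with over 40 N, if the wrist force passes 120 N, or if a joint passes its speed limit or range.

## Working session

There is one attempt and no reset: what is moved stays moved. The work goes in short steps, Python scripts to look and compute and a tool call to move; the robot and the scene stay as the last step left them, time stands still between calls to the robot, and variables do not carry over. Pictures are saved under pics/ and viewed, at most 10 in all, crops included, and the job is handed in when it is done.

Besides the shell and the picture viewer there is one more tool, called as a command line: name --argument value ..., lists and objects as JSON in quotes. apply_moves: Moves the arm, as the interface text tells. Its arguments: {"type":"object","properties":{"motion":{"type":"array"},"grip_force":{"type":"number"}},"required":["motion"]}

```bash
mkdir -p pics; cat > h.py <<'E'
import numpy as np, cv2
from bench import ctrl
def cam(n,save=None):
    f=ctrl.grab_frame(n)
    if save: cv2.imwrite('pics/'+save,cv2.cvtColor(np.asarray(f['pixels']),cv2.COLOR_RGB2BGR))
    return f
def K(f): return np.array([[f['fx'],0,f['cx']],[0,f['fy'],f['cy']],[0,0,1.]]),np.array([f['k1'],0,0,0.])
def ray(f,uv):
    k,d=K(f); p=cv2.undistortPoints(np.array(uv,float).reshape(-1,1,2),k,d).reshape(-1,2)
    E=np.array(f['extrinsics']); v=np.c_[p[:,0],-p[:,1],-np.ones(len(p))]@E[:3,:3].T
    return E[:3,3],v
def onz(f,uv,z):
    o,v=ray(f,uv); return o+v*((z-o[2])/v[:,2])[:,None]
def proj(f,P):
    E=np.array(f['extrinsics']);c=(np.array(P,float).reshape(-1,3)-E[:3,3])@E[:3,:3]
    k,d=K(f); return cv2.projectPoints(c*[1,-1,-1],np.zeros(3),np.zeros(3),k,d)[0].reshape(-1,2)
def tri(f1,a,f2,b):
    o1,v1=ray(f1,a);o2,v2=ray(f2,b);v1=v1[0];v2=v2[0]
    s=np.linalg.lstsq(np.c_[v1,-v2],o2-o1,rcond=None)[0]
    return (o1+s[0]*v1+o2+s[1]*v2)/2, np.linalg.norm(o1+s[0]*v1-o2-s[1]*v2)
E
python3 - <<'E'
from h import *
s=ctrl.get_state(); print({k:np.round(v,3).tolist() for k,v in s.items()})
fs={n:cam(n,n+'1.png') for n in('scene','side','wrist')}
for n,f in fs.items(): print(n,np.round(f['extrinsics'],3).tolist(),f['fx'],f['k1'])
a=[np.asarray(fs[n]['pixels']) for n in ('scene','side')]
E
```

```text
{'t': 0.0, 'q': [-1.372, 0.312, 0.014, 1.513, -0.004, 1.319, -0.027], 'joint_velocities': [-0.0, -0.0, 0.001, -0.001, -0.001, 0.001, -0.002], 'tau': [0.0, -37.992, 0.146, -23.059, 0.012, 0.014, -0.0], 'tcp_pos': [130.986, 533.422, 230.228], 'ee_rot': [[-0.971, 0.238, -0.0], [0.238, 0.971, -0.002], [-0.0, -0.002, -1.0]], 'contact_force': [0.628, -0.695, -0.771], 'wrist_torque': [0.003, 0.021, 0.009], 'gripper_force': 0.0, 'grip_width': 85.279}
scene [[0.863, 0.218, -0.456, 130.626], [-0.505, 0.327, -0.799, -615.822], [-0.025, 0.92, 0.392, 451.157], [0.0, 0.0, 0.0, 1.0]] 592.4634019008165 -0.151098995223985
side [[0.196, 0.816, -0.544, 106.797], [-0.981, 0.167, -0.103, 58.754], [0.007, 0.553, 0.833, 819.424], [0.0, 0.0, 0.0, 1.0]] 589.0348709345125 -0.11067875035999933
wrist [[0.238, -0.937, -0.255, 66.207], [0.971, 0.229, 0.065, 550.401], [-0.002, -0.264, 0.965, 373.128], [0.0, 0.0, 0.0, 1.0]] 387.8367480852095 -0.0810470537590356
```

View pics/scene1.png

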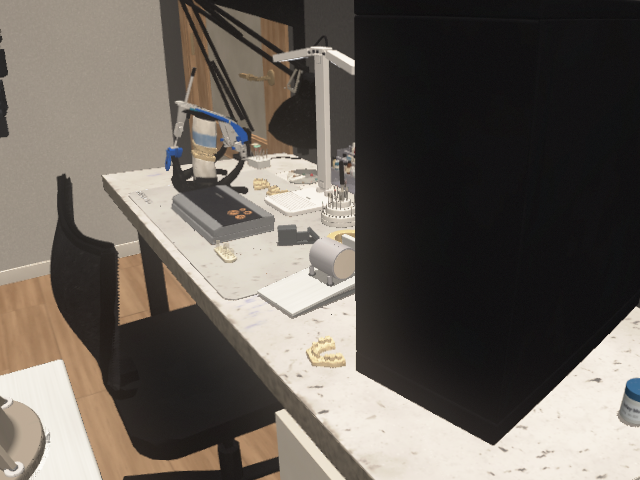

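View pics/side1.png

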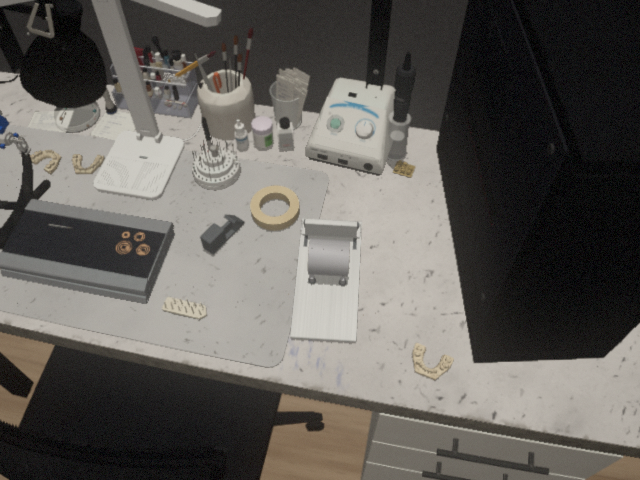

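The scene camera is partly blocked. The side view shows the chock with its block at about (213,237) and nose at about (240,220), the stand at (293..360, 220..340), the ring at (329,255), the pegs at (312,281)/(342,281) and the tape at (275,208).

```bash
python3 - <<'E'
import cv2
a=cv2.imread('pics/side1.png')[180:350,180:380]
cv2.imwrite('pics/c1.png',cv2.resize(a,None,fx=3.5,fy=3.5,interpolation=cv2.INTER_CUBIC))
from h import *
f=cam('side')
print(onz(f,[[293,338],[357,340]],10).round(1), onz(f,[[305,222],[360,223]],28).round(1))
print(onz(f,[[213,237],[240,218]],20).round(1), onz(f,[[275,208]],10).round(1))
E
```

```text
[[464.7 177.2  10. ]
 [480.6  82.6  10. ]] [[665.5 202.9  28. ]
 [681.8 113.   28. ]]
[[610.7 346.8  20. ]
 [657.3 313.7  20. ]] [[696.9 263.4  10. ]]
```

View pics/c1.png

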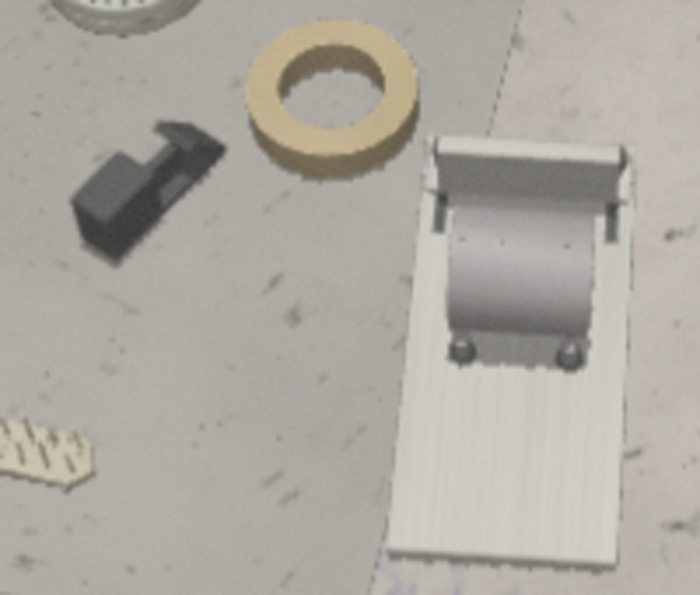

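The crop shows the block's top corners at crop (73,203), (123,152), (113,216), the nose tip's right corner at (225,150), the pegs at (462,343)/(571,348), and the deck's low corners at (388,549)/(617,556).

```bash
cat > px.py <<'E'
from h import *
f=cam('side')
c=lambda l:np.array(l)/3.5+180-0.36
print('blocktop',onz(f,c([[73,203],[123,152],[113,216],[160,178]]),37).round(1).tolist())
print('nose R',onz(f,c([[225,150]]),3).round(1), 'block R rear bottom',onz(f,c([[115,266]]),3).round(1))
L=onz(f,c([[388,549],[617,556]]),9.3);print('low',L.round(1))
H=onz(f,c([[633,152]]),27.7);print('highR',H.round(1))
P=onz(f,c([[462,340],[571,345]]),35);print('pegtops',P.round(1))
R=onz(f,c([[437,148],[620,153]]),66);print('backstop top front?',R.round(1))
E
python3 px.py
```

```text
blocktop [[594.7, 360.2, 37.0], [627.3, 346.2, 37.0], [591.5, 339.8, 37.0], [616.4, 324.7, 37.0]]
nose R [[661.1 309.8   3. ]] block R rear bottom [[585.4 342.4   3. ]]
low [[466.6 181.6   9.3]
 [483.1  84.6   9.3]]
highR [[682.1 112.2  27.7]]
pegtops [[560.3 168.8  35. ]
 [567.4 121.1  35. ]]
backstop top front? [[638.6 196.8  66. ]
 [652.5 115.3  66. ]]
```

```bash
cat > go.py <<'E'
from h import *
from scipy.spatial.transform import Rotation as R
def rotd(psi,pitch=0,flip=True):
    # tool y along object's y (yaw psi), z down tilted for uphill pitch; flip: tool x = -object x
    x=np.array([np.cos(psi)*np.cos(pitch),np.sin(psi)*np.cos(pitch),np.sin(pitch)]); y=np.array([-np.sin(psi),np.cos(psi),0])
    return np.c_[-x,y,np.cross(-x,y)]
def plan(p,Rt,step=1.0):
    s=ctrl.get_state(); r0=np.array(s['ee_rot']); p0=np.array(s['tcp_pos'])
    w=R.from_matrix(r0.T@Rt).as_rotvec()/0.12; d=Rt.T@(np.array(p)-p0)/20
    print('t',s['t'],'tcp',p0.round(1),'F',np.round(s['contact_force'],2),'w',round(float(s['grip_width']),1))
    print('turn units total',w.round(3),'then shift units total (new axes)',d.round(3))
E
python3 - <<'E'
from go import *
plan([600,347,150],rotd(-0.403))
E
```

```text
t 0.25 tcp [131.  533.8 230.8] F [ 0.14 -0.77 -0.47] w 85.5
turn units total [-9.000e-03  1.000e-03  1.353e+00] then shift units total (new axes) [-25.233   0.603   4.039]
```

apply_moves --motion '[0,0,0,0,0,0.68,-1,0,0,0,0,0,0.68,-1,-1,0,0,0,0,0,-1,-1,0,0,0,0,0,-1,-1,0,0,0,0,0,-1,-1,0,0,0,0,0,-1,-1,0,0,0,0,0,-1,-1,0,0,0,0,0,-1,-1,0,0,0,0,0,-1,-1,0,0,0,0,0,-1,-1,0,0,0,0,0,-1,-1,0,0,0,0,0,-1,-1,0,0,0,0,0,-1,-1,0,0,0,0,0,-1,-1,0,0,0,0,0,-1,-1,0,0,0,0,0,-1,-1,0,0,0,0,0,-1,-1,0,0,0,0,0,-1,-1,0,0,0,0,0,-1,-1,0,0,0,0,0,-1]'

```text
t: 2.75
tcp_pos: [463.4, 392.1, 231.3]
ee_rot: [[-0.92, 0.393, 0.0], [0.393, 0.92, 0.0], [-0.0, 0.0, -1.0]]
contact_force: [-0.9, 0.2, -0.8]
grip_width: 85.3
gripper_force: 0.0
```

apply_moves --motion '[-1,0,0.4,0,0,0,-1,-1,0,0.4,0,0,0,-1,-1,0,0.4,0,0,0,-1,-1,0.2,0.8,0,0,0,-1,-1,0.2,0.8,0,0,0,-1,-1,0.2,0.8,0,0,0,-1,-1,0,0.4,0,0,0,-1,0,0,0,0,0,0,-1]'

```text
t: 3.75
tcp_pos: [597.3, 345.8, 150.0]
ee_rot: [[-0.918, 0.396, -0.001], [0.396, 0.918, -0.003], [-0.001, -0.003, -1.0]]
contact_force: [-0.4, -0.7, -0.7]
grip_width: 85.6
gripper_force: 0.0
```

```bash
python3 - <<'E'
from go import *
plan([606,345,150],rotd(-0.403))
f=cam('wrist','w2.png'); 
print(proj(f,[[606,345,37],[665,321,3]]).round(0).tolist())
E
```

```text
t 3.75 tcp [597.3 345.8 150. ] F [-0.35 -0.73 -0.69] w 85.6
turn units total [-0.023  0.005 -0.039] then shift units total (new axes) [-0.416  0.135  0.   ]
[[326.0, 246.0], [327.0, 309.0]]
```

View pics/w2.png

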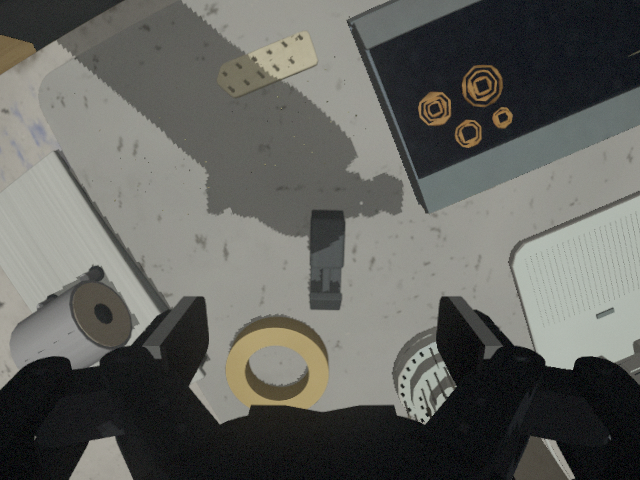

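The wrist view shows the chock right where predicted: block rear top edge at row 210 (columns 311–344), nose tip edge at row 308 (columns 310–341).

```bash
python3 - <<'E'
from go import *
f=cam('wrist'); a=np.asarray(f['pixels'])
g=a[:,:,:].mean(2)
for r in (215,225,250,285,300,305): print(r,''.join('%4d'%v for v in g[r,304:352:2]))
print(''.join('%4d'%v for v in g[200:320:3,327]))
P=onz(f,[[311,211],[344,211]],37);N=onz(f,[[310,308],[341.5,308]],3)
print(P.round(1),N.round(1)); d=N.mean(0)-P.mean(0);print(d, np.arctan2(d[1],d[0]), np.hypot(*d[:2]))
E
```

```text
215   93  94  88  51  38  42  46  41  42  37  39  43  44  43  42  42  44  41  44  89  94  91  91  94
225   91  88  69  51  50  53  53  53  54  49  48  51  52  54  54  53  54  52  54  63 146 148 147 147
250  151 103  58  59  52  64  78  84  86  89  87  85  88  85  85  87  89  87  75 121 151 149 150 139
285  148 117  75  54  57  55  57  56  69  85  86  84  60  57  58  62  63 102 149 150 151 148 137 145
300  150 142  79  80  83  80  80  80  81  78  79  79  80  78  76  77  73  75 135 149 146 148 144 145
305  151 148  74  67  68  68  68  69  66  67  67  66  64  69  68  66  67  88 147 147 146 146 149 150
  92  92  94  93  54  42  40  45  52  52  57  56  55  55  55  70  84  85  84  82  86  86  84  80  80  78  76  74  68  73  66  56  73  75  68  64  67 111 150 150
[[579.1 347.4  37. ]
 [587.8 367.8  37. ]] [[658.6 310.5   3. ]
 [668.8 334.3   3. ]]
[ 80.28349529 -35.17027298 -34.        ] -0.4128938067778269 87.64923113160164
```

```bash
python3 - <<'E'
from go import *
f=cam('wrist')
P=onz(f,[[310.5,211],[342,211]],3);N=onz(f,[[309,308],[339,308]],3)
T=onz(f,[[309,224],[343,224]],37)
print(P.round(1),T.round(1),N.round(1)); d=N.mean(0)-P.mean(0);psi=np.arctan2(d[1],d[0]); print(d,psi,np.hypot(*d[:2]))
u=d/np.linalg.norm(d); print('grip from rear',P.mean(0)+18*u,'nose',N.mean(0)-67*u, 'top',T.mean(0)+18*u)
plan((P.mean(0)+18*u+N.mean(0)-67*u)/2*[1,1,0]+[0,0,6],rotd(psi))
E
```

```text
[[584.3 344.8   3. ]
 [593.8 367.    3. ]] [[586.3 343.9  37. ]
 [595.4 365.2  37. ]] [[658.1 311.3   3. ]
 [667.8 333.9   3. ]]
[ 73.90384528 -33.31494455   0.        ] -0.423508786302004 81.06579967616581
grip from rear [605.44397254 348.51145472   3.        ] nose [601.85734868 350.12826065   3.        ] top [607.29445252 347.13193861  37.        ]
t 3.9 tcp [595.3 349.6 152.1] F [1.12 0.86 0.4 ] w 85.7
turn units total [ 0.013 -0.003  0.171] then shift units total (new axes) [-0.388  0.159  7.307]
```

apply_moves --motion '[-0.42,0.15,0.5,0,0,0.1,-1,0,0,1,0,0,0,-1,0,0,1,0,0,0,-1,0,0,1,0,0,0,-1,0,0,1,0,0,0,-1,0,0,1,0,0,0,-1,0,0,1,0,0,0,-1,0,0,0.5,0,0,0,-1,0,0,0.25,0,0,0,-1,0,0,0,0,0,0,-1]'

```text
t: 5.15
tcp_pos: [604.7, 348.2, 6.4]
ee_rot: [[-0.915, 0.404, 0.0], [0.404, 0.915, 0.0], [-0.0, 0.0, -1.0]]
contact_force: [-0.6, 0.8, 0.9]
grip_width: 85.6
gripper_force: 0.0
```

```bash
python3 - <<'E'
from go import *
f=cam('wrist','w3.png')
plan([605,348,5],rotd(-0.415))
E
```

```text
t 5.2 tcp [605.  348.4   7. ] F [0.14 0.25 0.34] w 85.2
turn units total [ 0.009  0.007 -0.007] then shift units total (new axes) [-0.006 -0.019  0.098]
```

View pics/w3.png

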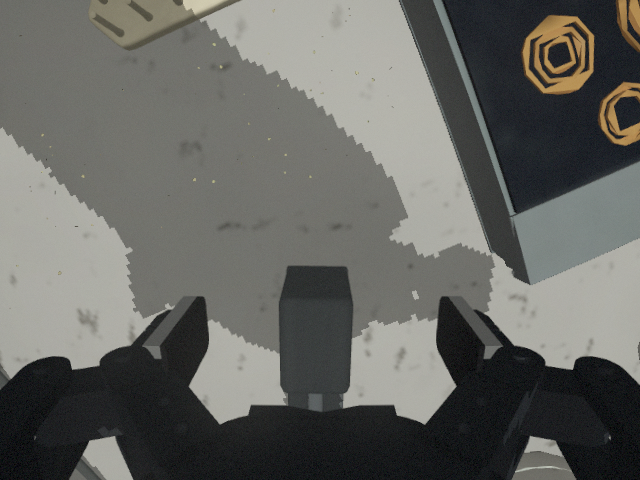

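The block sits between the pads, square to them: columns 280–352, fingers' midpoint at about 322. I'll close on it.

apply_moves --motion '[0,0,0,0,0,0,1,0,0,0,0,0,0,1,0,0,0,0,0,0,1,0,0,0,0,0,0,1,0,0,0,0,0,0,1,0,0,0,0,0,0,1,0,0,0,0,0,0,1,0,0,0,0,0,0,1]' --grip_force 60

```text
t: 6.2
tcp_pos: [604.9, 347.9, 6.8]
ee_rot: [[-0.915, 0.404, 0.001], [0.404, 0.915, -0.0], [-0.001, 0.0, -1.0]]
contact_force: [-0.5, -1.3, 3.7]
grip_width: 23.1
gripper_force: 59.4
```

```bash
python3 - <<'E'
from go import *
f=cam('wrist','w4.png'); g=np.asarray(f['pixels']).mean(2)
print(g[255:310:2,316].round(0).tolist())
P=onz(f,[[288,266],[347,266]],3);T=onz(f,[[280,298],[352,298]],37)
print(P.round(1),T.round(1))
plan([605,348,100],rotd(-0.415))
E
```

```text
[121.0, 120.0, 119.0, 120.0, 120.0, 103.0, 52.0, 54.0, 48.0, 52.0, 47.0, 53.0, 51.0, 52.0, 49.0, 49.0, 55.0, 51.0, 51.0, 49.0, 48.0, 53.0, 56.0, 62.0, 62.0, 64.0, 62.0, 67.0]
[[585.5 342.2   3. ]
 [595.1 363.8   3. ]] [[584.5 343.1  37. ]
 [593.6 363.8  37. ]]
t 6.25 tcp [604.9 347.9   6.8] F [-0.97 -2.07  5.6 ] w 23.4
turn units total [ 0.001  0.005 -0.009] then shift units total (new axes) [-0.005  0.006 -4.661]
```

apply_moves --motion '[0,0,-0.5,0,0,0,1,0,0,-1,0,0,0,1,0,0,-1,0,0,0,1,0,0,-1,0,0,0,1,0,0,-1,0,0,0,1,0,0,-0.7,0,0,0,1,0,0,0,0,0,0,1]'

```text
t: 7.12
tcp_pos: [605.7, 348.7, 112.6]
ee_rot: [[-0.915, 0.404, 0.003], [0.404, 0.915, 0.002], [-0.002, 0.003, -1.0]]
contact_force: [-0.3, -0.2, -2.5]
grip_width: 23.3
gripper_force: 58.7
```

```bash
python3 - <<'E'
from go import *
plan([499,135.5,70],rotd(0.152,0.0873))
f=cam('side','s4.png')
E
```

```text
t 7.125 tcp [605.7 348.7 112.6] F [-0.34 -0.17 -2.52] w 23.3
turn units total [-0.186 -0.681 -4.73 ] then shift units total (new axes) [ 7.046 -9.73   1.52 ]
```

apply_moves --motion '[0,0,0,-0.037,-0.136,-0.946,1,0,0,0,-0.037,-0.136,-0.946,1,0,0,0,-0.037,-0.136,-0.946,1,0,0,0,-0.037,-0.136,-0.946,1,0,0,0,-0.037,-0.136,-0.946,1,1,-0.97,0,0,0,0,1,1,-0.97,0,0,0,0,1,1,-0.97,0,0,0,0,1,1,-0.97,0,0,0,0,1,1,-0.97,0,0,0,0,1,1,-0.97,0,0,0,0,1,1,-0.97,0,0,0,0,1,0,-0.97,0,0,0,0,1,0,-0.97,0,0,0,0,1,0,-0.97,0,0,0,0,1,0,0,0.7,0,0,0,1,0,0,0.7,0,0,0,1,0,0,0,0,0,0,1,0,0,0,0,0,0,1]'

```text
t: 9.55
tcp_pos: [498.0, 136.5, 70.6]
ee_rot: [[-0.985, -0.153, 0.082], [-0.152, 0.988, 0.011], [-0.083, -0.001, -0.997]]
contact_force: [1.0, 0.3, -2.1]
grip_width: 23.2
gripper_force: 58.8
```

```bash
python3 - <<'E'
from go import *
plan([499,135.5,18],rotd(0.152,0.0873))
f=cam('side','s5.png'); a=cv2.imread('pics/s5.png')[200:360,260:400]
cv2.imwrite('pics/s5c.png',cv2.resize(a,None,fx=3.6,fy=3.6,interpolation=cv2.INTER_CUBIC))
w=cam('wrist','w5.png');b=cv2.imread('pics/w5.png')
c=np.hstack([cv2.resize(b,(560,420)),cv2.resize(cv2.imread('pics/s5c.png'),None,fx=420/576,fy=420/576)[:, :]])
c=cv2.resize(c,None,fx=.85,fy=.85); print(c.shape); cv2.imwrite('pics/m5.png',c)
E
```

```text
t 9.55 tcp [498.  136.5  70.6] F [ 0.97  0.27 -2.1 ] w 23.2
turn units total [-0.01  -0.037  0.013] then shift units total (new axes) [ 0.189 -0.055  2.626]
(357, 789, 3)
```

View pics/m5.png

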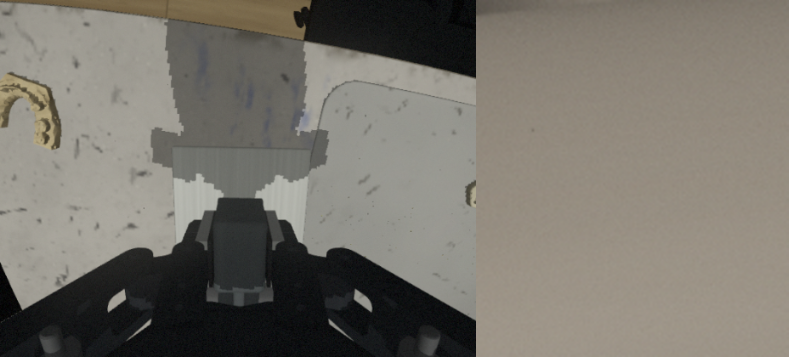

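The side view is blocked by the arm. The wrist view shows the deck's low edge at full-picture (232.6,197.6)–(415,200.3) and the chock block centred near column 322.

```bash
python3 - <<'E'
from go import *
w=cam('wrist'); a=np.asarray(w['pixels']).astype(int)
g=cv2.cvtColor(np.asarray(w['pixels']),cv2.COLOR_RGB2GRAY)
cv2.imwrite('pics/x.png',g)
# left and right deck edges along rows
for r in (205,215,250,270,290,310): print(r,[c for c in range(200,450) if abs(int(g[r,c+2])-int(g[r,c-2]))>30])
for c in (250,262,395,405): print(c,[r for r in range(180,215) if abs(int(g[r+2,c])-int(g[r-2,c]))>20])
L=onz(w,[[232.6,197.6],[415.4,200.3]],9.3); print(L.round(1)); d=L[0]-L[1]; 
if d[1]<0:d=-d
psi=np.arctan2(-d[0],d[1]); m=L.mean(0); print(psi,np.linalg.norm(d),m,'origin',m[:2]+105*np.array([np.cos(psi),np.sin(psi)]), 'with .152',m[:2]+104.6*np.array([np.cos(.152),np.sin(.152)]))
E
```

```text
205 [204, 205, 206, 207, 417, 436, 437, 438, 439]
215 [204, 205, 206, 207, 437, 438, 439, 440]
250 [286, 287, 288, 289, 353, 354, 355, 356, 412]
270 [290, 291, 292, 293, 294, 351, 352, 353, 354, 355, 412]
290 [224, 225, 229, 234, 236, 270, 271, 272, 273, 274, 285, 286, 358, 359, 370, 371, 372, 373, 409]
310 [237, 248, 249, 250, 251, 252, 265, 266, 267, 280, 281, 282, 362, 363, 364, 377, 378, 379, 393, 394, 395, 396]
250 [198]
262 [198]
395 [201]
405 []
[[477.7  85.8   9.3]
 [464.3 181.6   9.3]]
0.1387259384342613 96.72317726469696 [470.98521977 133.71401698   9.3       ] origin [574.97648257 148.23356456] with .152 [574.37920524 149.55206514]
```

apply_moves --motion '[0,0,0.8,0,-0.03,0,1,0,0,0.8,0,0,0,1,0,0,0.6,0,0,0,1,0,0,0.3,0,0,0,1,0,0,0.1,0,0,0,1,0,0,0,0,0,0,1]'

```text
t: 10.45
tcp_pos: [500.8, 136.4, 19.6]
ee_rot: [[-0.985, -0.152, 0.083], [-0.152, 0.988, 0.012], [-0.084, -0.001, -0.996]]
contact_force: [-6.2, -1.2, 4.1]
grip_width: 23.2
gripper_force: 65.5
```

apply_moves --motion '[0,0,0.05,0,0,0,1,0,0,0,0,0,0,1]'

```text
t: 10.7
tcp_pos: [501.0, 136.5, 19.0]
ee_rot: [[-0.985, -0.152, 0.083], [-0.152, 0.988, 0.012], [-0.084, -0.001, -0.996]]
contact_force: [-8.0, -1.2, 7.9]
grip_width: 23.0
gripper_force: 66.0
```

apply_moves --motion '[0,0,0.05,0,0,0,1,0,0,0,0,0,0,1]'

```text
t: 10.95
tcp_pos: [501.1, 136.5, 18.8]
ee_rot: [[-0.985, -0.152, 0.083], [-0.151, 0.988, 0.012], [-0.084, -0.001, -0.996]]
contact_force: [-10.4, -1.8, 12.5]
grip_width: 23.4
gripper_force: 66.9
```

```bash
python3 - <<'E'
from go import *
s=ctrl.get_state(); print(np.round(s['contact_force'],1),np.round(s['wrist_torque'],2),np.round(s['tcp_pos'],1))
w=cam('scene','sc6.png');a=cv2.imread('pics/sc6.png')[210:330,230:370]
cv2.imwrite('pics/sc6c.png',cv2.resize(a,None,fx=4.5,fy=4.5,interpolation=cv2.INTER_CUBIC))
E
```

```text
[-10.4  -1.8  12.5] [-0.23  1.2  -0.03] [501.1 136.5  18.8]
```

View pics/sc6c.png

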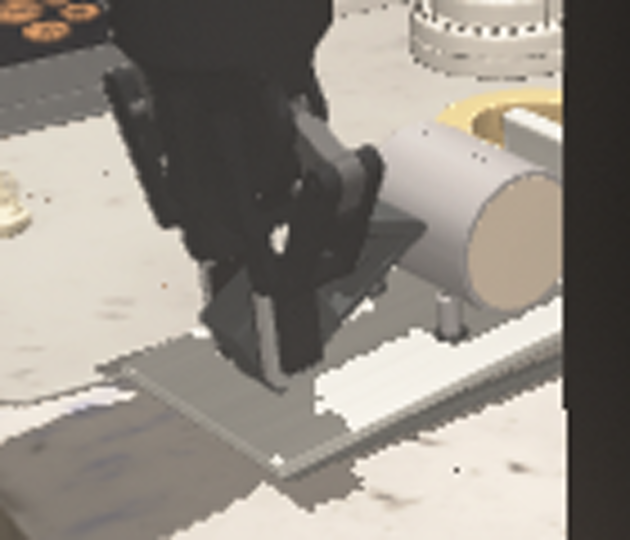

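The scene crop shows the chock pitched nose-up in the grip by roughly 25–30°. On the way down its nose, at (425,225), caught the ring's bulge. I'll back off downhill and up, then measure the tilt.

apply_moves --motion '[0.2,0,-0.2,0,0,0,1,0.4,0,-0.4,0,0,0,1,0.4,0,-0.4,0,0,0,1,0.2,0,-0.4,0,0,0,1,0,0,-0.3,0,0,0,1,0,0,0,0,0,0,1]'

```text
t: 11.75
tcp_pos: [477.2, 132.4, 49.9]
ee_rot: [[-0.985, -0.151, 0.088], [-0.151, 0.988, 0.012], [-0.089, -0.001, -0.996]]
contact_force: [-0.0, -0.4, -2.0]
grip_width: 23.1
gripper_force: 64.4
```

```bash
python3 - <<'E'
from go import *
s=ctrl.get_state(); print(np.round(s['contact_force'],1),np.round(s['wrist_torque'],2),np.round(s['tcp_pos'],1))
w=cam('scene','sc7.png');a=cv2.imread('pics/sc7.png')[210:330,230:370]
w=cam('wrist','w7.png');b=cv2.imread('pics/w7.png')[220:470,200:450]
c=np.hstack([cv2.resize(a,None,fx=3.3,fy=3.3,interpolation=cv2.INTER_CUBIC),cv2.resize(b,(330,330))[:,:]][0:1]+[cv2.copyMakeBorder(cv2.resize(b,(330,330)),0,66,0,0,cv2.BORDER_CONSTANT)])
print(c.shape);cv2.imwrite('pics/m7.png',c)
E
```

```text
[-0.  -0.4 -2. ] [-0.01  0.16  0.03] [477.2 132.4  49.9]
(396, 792, 3)
```

View pics/m7.png

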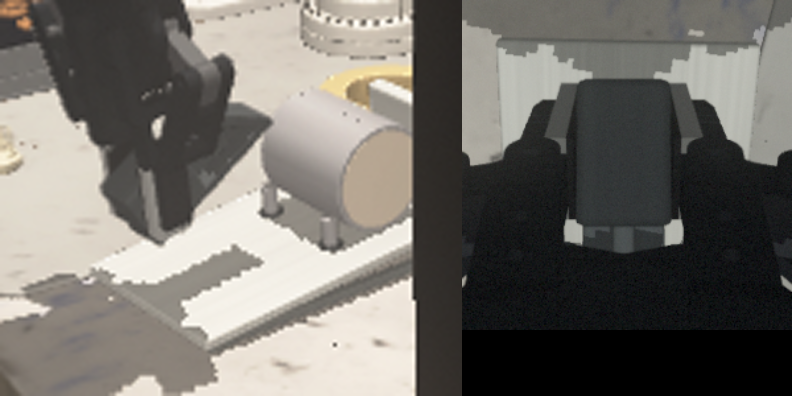

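The chock is clear of the ring, which still sits on both pegs. In the wrist crop the block's rear top edge is at full-picture row about 280 and the front one at about 390.

```bash
python3 - <<'E'
from go import *
w=cam('wrist'); s=ctrl.get_state(); p=np.array(s['tcp_pos']);Rt=np.array(s['ee_rot'])
g=np.asarray(w['pixels']).astype(float).mean(2); print(g[270:292,322].round(0).tolist(), g[380:400,305].round(0).tolist())
for th in np.radians([0,10,15,20,25,30,35,40]):
    c,sn=np.cos(th),np.sin(th); out=[]
    for u,v in ((-16,9.2),(20,9.2),(69,-24.8),(-16,-24.8)):
        U=c*u-sn*v; V=21+sn*u+c*v
        P=p+Rt@np.array([[-U,-12,-V],[-U,12,-V]]).T.T[0]; P2=p+Rt@np.array([-U,12,-V])
        out.append(proj(w,[P,P2]).round(0).tolist())
    print(np.degrees(th),out)
E
```

```text
[118.0, 118.0, 120.0, 117.0, 117.0, 119.0, 119.0, 118.0, 119.0, 93.0, 51.0, 52.0, 54.0, 54.0, 53.0, 54.0, 52.0, 57.0, 59.0, 54.0, 60.0, 55.0] [49.0, 56.0, 52.0, 52.0, 57.0, 55.0, 55.0, 52.0, 51.0, 51.0, 44.0, 56.0, 73.0, 81.0, 78.0, 64.0, 50.0, 52.0, 51.0, 45.0]
0.0 [[[281.0, 298.0], [357.0, 298.0]], [[285.0, 394.0], [354.0, 394.0]], [[295.0, 435.0], [346.0, 435.0]], [[290.0, 263.0], [350.0, 263.0]]]
10.0 [[[282.0, 290.0], [357.0, 290.0]], [[284.0, 395.0], [355.0, 395.0]], [[293.0, 461.0], [347.0, 461.0]], [[291.0, 271.0], [349.0, 271.0]]]
14.999999999999998 [[[283.0, 287.0], [356.0, 287.0]], [[283.0, 395.0], [356.0, 395.0]], [[292.0, 474.0], [348.0, 474.0]], [[291.0, 276.0], [349.0, 276.0]]]
20.0 [[[283.0, 284.0], [356.0, 284.0]], [[283.0, 395.0], [356.0, 395.0]], [[291.0, 487.0], [349.0, 487.0]], [[291.0, 281.0], [349.0, 281.0]]]
25.0 [[[284.0, 282.0], [356.0, 282.0]], [[282.0, 394.0], [357.0, 394.0]], [[290.0, 500.0], [350.0, 500.0]], [[291.0, 286.0], [349.0, 286.0]]]
29.999999999999996 [[[284.0, 280.0], [355.0, 280.0]], [[282.0, 392.0], [357.0, 392.0]], [[288.0, 512.0], [351.0, 512.0]], [[292.0, 292.0], [349.0, 292.0]]]
35.0 [[[284.0, 278.0], [355.0, 278.0]], [[281.0, 390.0], [358.0, 390.0]], [[287.0, 525.0], [352.0, 525.0]], [[292.0, 297.0], [348.0, 297.0]]]
40.0 [[[285.0, 277.0], [354.0, 277.0]], [[281.0, 387.0], [358.0, 387.0]], [[285.0, 536.0], [354.0, 537.0]], [[292.0, 303.0], [348.0, 303.0]]]
```

apply_moves --motion '[0,0,0,0,0.84,0,1,0,0,0,0,0.84,0,1,0,0,0,0,0.84,0,1,0,0,0,0,0.84,0,1,0,0,0,0,0.84,0,1,0,0,0,0,0,0,1,0,0,0,0,0,0,1]'

```text
t: 12.78
tcp_pos: [476.0, 132.1, 48.8]
ee_rot: [[-0.904, -0.151, -0.399], [-0.138, 0.988, -0.063], [0.404, -0.002, -0.915]]
contact_force: [-0.2, 0.6, -2.9]
grip_width: 23.1
gripper_force: 64.4
```

```bash
python3 - <<'E'
from go import *
plan([476,133.2,20],rotd(.147,.0873-.504))
w=cam('scene','sc8.png');a=cv2.imread('pics/sc8.png')[210:330,230:370]
cv2.imwrite('pics/sc8c.png',cv2.resize(a,None,fx=4.5,fy=4.5,interpolation=cv2.INTER_CUBIC))
E
```

```text
t 12.775 tcp [476.  132.1  48.8] F [-0.18  0.55 -2.93] w 23.1
turn units total [-0.028  0.004  0.032] then shift units total (new axes) [-0.588  0.055  1.312]
```

View pics/sc8c.png

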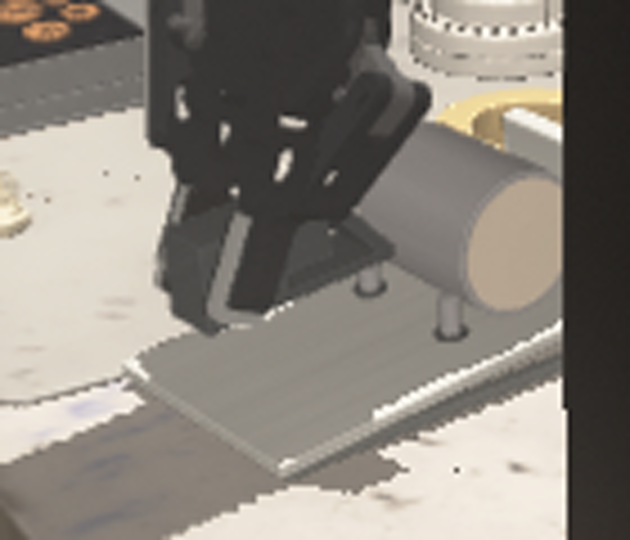

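The chock is now about parallel to the deck, with its nose at (393,255), downhill of the ring. I'll lower straight down.

apply_moves --motion '[-0.05,0,0.3,0,0,0,1,-0.1,0,0.3,0,0,0,1,-0.13,0,0.3,0,0,0,1,-0.13,0,0.25,0,0,0,1,-0.04,0,0.1,0,0,0,1,0,0,0,0,0,0,1]'

```text
t: 13.58
tcp_pos: [474.4, 131.8, 22.3]
ee_rot: [[-0.904, -0.151, -0.4], [-0.138, 0.988, -0.063], [0.405, -0.002, -0.914]]
contact_force: [0.4, -0.9, -1.9]
grip_width: 23.3
gripper_force: 64.4
```

apply_moves --motion '[-0.02,0,0.046,0,0,0,1,-0.02,0,0.046,0,0,0,1,0,0,0,0,0,0,1]'

```text
t: 13.95
tcp_pos: [474.4, 131.8, 20.5]
ee_rot: [[-0.904, -0.151, -0.4], [-0.138, 0.988, -0.063], [0.405, -0.002, -0.914]]
contact_force: [-0.9, 0.4, -3.3]
grip_width: 23.1
gripper_force: 64.4
```

apply_moves --motion '[-0.02,0,0.046,0,0,0,1,-0.02,0,0.046,0,0,0,1,0,0,0,0,0,0,1]'

```text
t: 14.32
tcp_pos: [474.3, 131.8, 18.4]
ee_rot: [[-0.904, -0.151, -0.4], [-0.138, 0.988, -0.063], [0.405, -0.002, -0.914]]
contact_force: [0.2, 0.3, -2.6]
grip_width: 22.7
gripper_force: 64.4
```

apply_moves --motion '[-0.02,0,0.046,0,0,0,1,-0.02,0,0.046,0,0,0,1,0,0,0,0,0,0,1]'

```text
t: 14.7
tcp_pos: [474.3, 131.8, 16.4]
ee_rot: [[-0.904, -0.151, -0.4], [-0.138, 0.988, -0.063], [0.405, -0.002, -0.914]]
contact_force: [-0.1, -0.5, -2.8]
grip_width: 23.2
gripper_force: 64.4
```

apply_moves --motion '[-0.02,0,0.046,0,0,0,1,0,0,0,0,0,0,1]'

```text
t: 14.95
tcp_pos: [474.4, 131.8, 15.9]
ee_rot: [[-0.904, -0.151, -0.4], [-0.138, 0.988, -0.063], [0.405, -0.001, -0.914]]
contact_force: [-0.9, -0.3, 0.7]
grip_width: 23.3
gripper_force: 64.8
```

apply_moves --motion '[0,0,0,0,0,0,0.1,0,0,0,0,0,0,0.1,0,0,0,0,0,0,-0.2,0,0,0,0,0,0,-0.2]'

```text
t: 15.45
tcp_pos: [474.5, 131.8, 15.5]
ee_rot: [[-0.904, -0.151, -0.4], [-0.138, 0.988, -0.063], [0.405, -0.001, -0.914]]
contact_force: [0.3, 0.5, 0.7]
grip_width: 51.5
gripper_force: 0.0
```

```bash
python3 - <<'E'
from go import *
plan([478,133.5,28],rotd(.147,.0873))
w=cam('scene','sc9.png');a=cv2.imread('pics/sc9.png')[210:330,230:370]
cv2.imwrite('pics/sc9c.png',cv2.resize(a,None,fx=4.5,fy=4.5,interpolation=cv2.INTER_CUBIC))
E
```

```text
t 15.45 tcp [474.5 131.8  15.5] F [0.32 0.48 0.74] w 51.5
turn units total [-0.019 -4.201  0.04 ] then shift units total (new axes) [-0.24   0.057 -0.605]
```

apply_moves --motion '[0,0,-0.5,0,0,0,-0.2,0,0,0,0,-0.84,0,-0.2,0,0,0,0,-0.84,0,-0.2,0,0,0,0,-0.84,0,-0.2,0,0,0,0,-0.84,0,-0.2,0,0,0,0,-0.84,0,-0.2,0,0,0,0,0,0,-1,0,0,0,0,0,0,-1]'

```text
t: 16.5
tcp_pos: [480.0, 132.8, 25.5]
ee_rot: [[-0.985, -0.151, 0.087], [-0.151, 0.988, 0.012], [-0.088, -0.001, -0.996]]
contact_force: [1.3, -0.0, 0.2]
grip_width: 84.6
gripper_force: 0.0
```

```bash
python3 - <<'E'
from go import *
plan([478,133.5,20],rotd(.147,.0873))
w=cam('wrist','w10.png'); g=np.asarray(w['pixels']).astype(float).mean(2)
cs=range(300,346,15)
for c in cs: print(c,[(r,int(g[r-2,c]),int(g[r+2,c])) for r in range(180,420) if abs(g[r+2,c]-g[r-2,c])>7])
for r in (290,310,330,350,370): print(r,[(c,int(g[r,c-2]),int(g[r,c+2])) for c in range(240,400) if abs(g[r,c+2]-g[r,c-2])>25])
E
```

```text
t 16.5 tcp [480.  132.8  25.5] F [ 1.31 -0.05  0.24] w 84.6
turn units total [-0.007  0.008  0.042] then shift units total (new axes) [0.115 0.049 0.264]
300 [(259, 96, 80), (260, 98, 51), (261, 95, 39), (262, 99, 39), (263, 80, 43), (264, 51, 41), (277, 36, 43), (286, 34, 45), (292, 45, 53), (356, 58, 75), (357, 58, 86), (358, 58, 84), (359, 60, 84), (360, 75, 83), (375, 86, 72), (376, 82, 63), (377, 87, 54), (378, 81, 53), (379, 72, 52), (380, 63, 55), (390, 57, 49), (406, 52, 38), (407, 49, 27), (408, 52, 31), (409, 47, 29), (419, 34, 23)]
315 [(259, 97, 80), (260, 97, 48), (261, 96, 39), (262, 95, 40), (263, 80, 40), (264, 48, 38), (292, 43, 51), (297, 44, 53), (303, 56, 47), (358, 52, 69), (359, 54, 80), (360, 49, 81), (361, 54, 81), (362, 69, 81), (376, 80, 63), (377, 79, 60), (378, 75, 61), (379, 72, 60), (406, 57, 46), (407, 49, 42), (408, 50, 42), (409, 49, 33), (410, 46, 28), (411, 42, 27), (412, 42, 28), (414, 28, 11), (418, 11, 23)]
330 [(259, 97, 79), (260, 97, 48), (261, 100, 39), (262, 97, 36), (263, 79, 35), (264, 48, 35), (270, 34, 41), (275, 33, 41), (295, 46, 53), 
[... 953 characters left out ...]
), (355, 40, 109), (356, 55, 109), (365, 104, 147), (366, 111, 161), (367, 108, 158), (368, 107, 156)]
310 [(287, 175, 49), (288, 175, 46), (289, 175, 48), (290, 148, 52), (353, 51, 119), (354, 47, 163), (355, 46, 173), (356, 47, 172), (357, 119, 170)]
330 [(287, 174, 99), (288, 175, 53), (289, 177, 53), (290, 164, 56), (291, 99, 54), (353, 54, 152), (354, 46, 172), (355, 48, 171), (356, 65, 170)]
350 [(288, 176, 51), (289, 176, 54), (290, 173, 52), (291, 158, 57), (352, 54, 128), (353, 51, 166), (354, 48, 171), (355, 48, 170), (356, 128, 170)]
370 [(288, 174, 107), (289, 175, 69), (290, 174, 77), (291, 169, 75), (292, 107, 76), (352, 70, 160), (353, 68, 168), (354, 64, 170), (355, 75, 168)]
```

```bash
python3 - <<'E'
from go import *
w=cam('wrist'); s=ctrl.get_state(); p=np.array(s['tcp_pos']);Rt=np.array(s['ee_rot'])
O=np.array([575.5,148,18.5]); S=rotd(.147,.0873); ex,ey,ez=-S[:,0],S[:,1],-S[:,2]
def hit(uv,h):
    o,v=ray(w,[uv]); v=v[0]; t=(h-(o-O)@ez)/(v@ez); P=o+t*v; return np.round([(P-O)@ex,(P-O)@ey,(P-O)@ez],1),np.round(Rt.T@(P-p),1)
for uv,h in (((321.5,262),0),((321.5,293),34),((321.5,360),34),((288.5,310),34),((355,310),34)): print(uv,h,*hit(uv,h))
print('tcp deck',np.round([(p-O)@ex,(p-O)@ey,(p-O)@ez],1))
E
```

```text
(321.5, 262) 0 [-108.2   -0.6   -0. ] [12.7  0.6 15. ]
(321.5, 293) 34 [-108.5   -0.5   34. ] [ 13.    0.7 -19. ]
(321.5, 360) 34 [-81.9  -0.4  34. ] [-13.6   0.7 -19. ]
(288.5, 310) 34 [-102.   -12.1   34. ] [  6.5 -10.9 -19. ]
(355, 310) 34 [-102.1   11.2   34. ] [  6.5  12.4 -19. ]
tcp deck [-95.5  -1.2  15. ]
```

apply_moves --motion '[-0.25,0.03,0.2,0,0,0,-1,0,0,0.3,0,0,0,-1,0,0,0.1,0,0,0,-1,0,0,0,0,0,0,0.3,0,0,0,0,0,0,1,0,0,0,0,0,0,1,0,0,0,0,0,0,1,0,0,0,0,0,0,1,0,0,0,0,0,0,1,0,0,0,0,0,0,1]' --grip_force 100

```text
t: 17.85
tcp_pos: [484.5, 133.9, 13.6]
ee_rot: [[-0.985, -0.151, 0.087], [-0.151, 0.988, 0.012], [-0.087, -0.001, -0.996]]
contact_force: [-1.3, -0.3, 6.3]
grip_width: 22.4
gripper_force: 98.4
```

```bash
cat > m.py <<'E'
from go import *
s=ctrl.get_state(); p=np.array(s['tcp_pos'])
O=np.array([575.5,148,18.5]); S=rotd(.147,.0873); S=np.c_[-S[:,0],S[:,1],-S[:,2]]
print(round(float(s['t']),2),'tcp deck',(S.T@(p-O)).round(1),'F deck',(S.T@np.array(s['contact_force'])).round(1),'M',np.round(s['wrist_torque'],2))
w=cam('wrist'); 
if __name__=='__main__':
    g=np.asarray(w['pixels']).astype(float).mean(2)
    for c in (312,322,332): print(c,[(r,int(g[r-2,c]),int(g[r+2,c])) for r in range(240,400) if abs(g[r+2,c]-g[r-2,c])>8])
E
python3 m.py
```

```text
17.85 tcp deck [-92.2  -0.6   3.1] F deck [-0.8 -0.1  6.4] M [-0.16  0.34 -0.05]
312 [(261, 105, 82), (262, 107, 39), (263, 108, 39), (264, 104, 42), (265, 82, 40), (295, 37, 51), (296, 40, 50), (297, 39, 52), (384, 54, 65), (385, 53, 85), (386, 50, 84), (387, 52, 79), (389, 85, 58), (390, 84, 46), (391, 79, 53), (392, 73, 47), (393, 58, 48)]
322 [(261, 106, 85), (262, 109, 42), (263, 110, 42), (264, 110, 42), (265, 85, 41), (295, 40, 50), (296, 41, 51), (298, 43, 52), (343, 56, 46), (385, 55, 64), (386, 49, 84), (387, 51, 80), (388, 51, 75), (389, 64, 81), (392, 75, 87)]
332 [(261, 111, 86), (262, 110, 44), (263, 108, 42), (264, 109, 44), (265, 86, 35), (295, 37, 50), (296, 36, 50), (386, 52, 65), (387, 51, 78), (388, 49, 73), (390, 65, 50), (391, 78, 51), (392, 73, 52), (393, 57, 48)]
```

apply_moves --motion '[0,0,-0.02,0,0,0,1,-0.15,0,0,0,0,0,1,-0.2,0,0,0,0,0,1,-0.2,0,0,0,0,0,1,-0.2,0,0,0,0,0,1,-0.15,0,0,0,0,0,1,0,0,0,0,0,0,1]'

```text
t: 18.77
tcp_pos: [492.9, 135.4, 14.2]
ee_rot: [[-0.986, -0.152, 0.068], [-0.152, 0.988, 0.009], [-0.069, -0.002, -0.998]]
contact_force: [-19.0, -4.1, 24.1]
grip_width: 22.7
gripper_force: 101.5
```

```bash
python3 m.py|head -1
```

```text
18.77 tcp deck [-83.6  -0.3   3. ] F deck [-17.3  -1.3  25.7] M [-0.63  3.39 -0.04]
```

apply_moves --motion '[0.2,0,0,0,0,0,1,0.2,0,0,0,0,0,1,0,0,0,0,0,0,1]'

```text
t: 19.2
tcp_pos: [492.9, 135.5, 14.4]
ee_rot: [[-0.985, -0.152, 0.084], [-0.151, 0.988, 0.012], [-0.085, -0.001, -0.996]]
contact_force: [-3.5, -0.7, 6.8]
grip_width: 22.6
gripper_force: 99.0
```

```bash
python3 m.py; python3 - <<'E'
from go import *
w=cam('scene','sc11.png');a=cv2.imread('pics/sc11.png')[210:330,230:370]
cv2.imwrite('pics/sc11c.png',cv2.resize(a,None,fx=4.5,fy=4.5,interpolation=cv2.INTER_CUBIC))
E
```

```text
19.2 tcp deck [-83.6  -0.3   3.2] F deck [-2.9 -0.1  7.1] M [-0.13  0.93 -0.  ]
312 [(243, 106, 97), (244, 105, 87), (245, 106, 91), (247, 97, 112), (248, 87, 114), (249, 91, 116), (250, 102, 117), (261, 116, 93), (262, 118, 43), (263, 119, 43), (264, 118, 40), (265, 93, 42), (281, 36, 45), (295, 42, 54), (296, 41, 50), (301, 46, 57), (387, 46, 65), (388, 54, 74), (389, 52, 60), (391, 65, 44), (392, 74, 51), (393, 60, 46), (395, 44, 53), (396, 51, 40)]
322 [(243, 108, 98), (244, 108, 89), (245, 105, 94), (247, 98, 113), (248, 89, 115), (249, 94, 116), (250, 105, 118), (261, 116, 95), (262, 117, 46), (263, 117, 41), (264, 115, 42), (265, 95, 39), (279, 47, 36), (290, 43, 34), (294, 34, 50), (296, 40, 50), (297, 42, 52), (299, 47, 55), (323, 46, 55), (379, 45, 54), (388, 49, 59), (389, 44, 81), (390, 51, 84), (391, 45, 85), (392, 59, 84)]
332 [(243, 107, 97), (244, 110, 90), (245, 109, 90), (246, 110, 101), (247, 97, 110), (248, 90, 117), (249, 90, 115), (250, 101, 119), (251, 110, 119), (261, 116, 92), (262, 118, 54), (263, 117, 39), (264, 117, 38), (265, 92, 40), (266, 54, 41), (278, 40, 48), (282, 48, 38), (294, 41, 54), (295, 42, 51), (297, 44, 54), (386, 47, 68), (387, 52, 78), (388, 49, 71), (389, 43, 58), (390, 68, 51), (391, 78, 47), (392, 71, 48)]
```

apply_moves --motion '[0,0,-0.08,0,0,0,1,0,0,0,0,0,0,1]'

```text
t: 19.55
tcp_pos: [493.7, 135.3, 15.3]
ee_rot: [[-0.985, -0.151, 0.085], [-0.151, 0.988, 0.011], [-0.086, -0.002, -0.996]]
contact_force: [0.2, 0.0, -3.2]
grip_width: 22.7
gripper_force: 98.2
```

```bash
python3 m.py|head -1
```

```text
19.55 tcp deck [-82.8  -0.6   4.1] F deck [-0.  -0.  -3.2] M [-0.06  0.19 -0.  ]
```

apply_moves --motion '[-0.1,0,0,0,0,0,1,-0.1,0,0,0,0,0,1,-0.1,0,0,0,0,0,1,-0.1,0,0,0,0,0,1,-0.1,0,0,0,0,0,1,-0.1,0,0,0,0,0,1,-0.1,0,0,0,0,0,1,0,0,0,0,0,0,1]'

```text
t: 20.6
tcp_pos: [508.0, 137.5, 17.3]
ee_rot: [[-0.985, -0.151, 0.086], [-0.151, 0.988, 0.012], [-0.087, -0.002, -0.996]]
contact_force: [-1.1, 0.1, -2.2]
grip_width: 22.4
gripper_force: 98.2
```

```bash
python3 m.py|head -1
```

```text
20.6 tcp deck [-68.2  -0.5   4.7] F deck [-1.3  0.2 -2.1] M [-0.03  0.18 -0.04]
```

apply_moves --motion '[-0.06,0,0.01,0,0,0,1,-0.06,0,0.01,0,0,0,1,-0.06,0,0,0,0,0,1,-0.06,0,0,0,0,0,1,-0.06,0,0,0,0,0,1,-0.06,0,0,0,0,0,1,-0.06,0,0,0,0,0,1,-0.06,0,0,0,0,0,1,0,0,0,0,0,0,1]'

```text
t: 21.78
tcp_pos: [517.6, 139.0, 17.7]
ee_rot: [[-0.985, -0.151, 0.087], [-0.151, 0.988, 0.012], [-0.088, -0.002, -0.996]]
contact_force: [-1.0, -1.1, -4.1]
grip_width: 22.8
gripper_force: 98.1
```

```bash
python3 m.py|head -1
```

```text
21.77 tcp deck [-58.5  -0.4   4.4] F deck [-1.5 -0.9 -4. ] M [-0.05  0.32  0.  ]
```

apply_moves --motion '[-0.05,0,0,0,0,0,1,-0.05,0,0,0,0,0,1,-0.05,0,0,0,0,0,1,-0.05,0,0,0,0,0,1]'

```text
t: 22.32
tcp_pos: [521.2, 139.6, 18.0]
ee_rot: [[-0.985, -0.151, 0.086], [-0.151, 0.988, 0.012], [-0.087, -0.001, -0.996]]
contact_force: [-2.0, 0.0, -3.5]
grip_width: 22.6
gripper_force: 98.1
```

apply_moves --motion '[-0.05,0,0,0,0,0,1,-0.05,0,0,0,0,0,1]'

```text
t: 22.58
tcp_pos: [523.2, 139.9, 18.1]
ee_rot: [[-0.985, -0.151, 0.086], [-0.151, 0.988, 0.012], [-0.087, -0.002, -0.996]]
contact_force: [-1.4, -0.3, -3.3]
grip_width: 22.7
gripper_force: 98.1
```

apply_moves --motion '[-0.05,0,0,0,0,0,1,-0.05,0,0,0,0,0,1]'

```text
t: 22.82
tcp_pos: [525.2, 140.2, 18.3]
ee_rot: [[-0.985, -0.151, 0.086], [-0.151, 0.988, 0.012], [-0.087, -0.002, -0.996]]
contact_force: [-1.5, -0.5, -2.5]
grip_width: 22.9
gripper_force: 98.1
```

apply_moves --motion '[-0.05,0,0,0,0,0,1,-0.05,0,0,0,0,0,1]'

```text
t: 23.08
tcp_pos: [527.1, 140.5, 18.5]
ee_rot: [[-0.985, -0.151, 0.086], [-0.151, 0.988, 0.012], [-0.087, -0.002, -0.996]]
contact_force: [-1.1, -0.3, -3.3]
grip_width: 22.7
gripper_force: 98.1
```

apply_moves --motion '[-0.05,0,0,0,0,0,1]'

```text
t: 23.2
tcp_pos: [528.1, 140.7, 18.6]
ee_rot: [[-0.985, -0.151, 0.086], [-0.151, 0.988, 0.012], [-0.087, -0.002, -0.996]]
contact_force: [-0.0, -0.1, -2.6]
grip_width: 22.7
gripper_force: 98.1
```

apply_moves --motion '[-0.05,0,0,0,0,0,1,-0.04,0,0,0,0,0,1]'

```text
t: 23.45
tcp_pos: [529.9, 140.9, 18.8]
ee_rot: [[-0.985, -0.151, 0.086], [-0.151, 0.988, 0.012], [-0.087, -0.002, -0.996]]
contact_force: [-1.1, -0.3, -2.5]
grip_width: 22.7
gripper_force: 98.1
```

apply_moves --motion '[-0.05,0,0,0,0,0,1]'

```text
t: 23.58
tcp_pos: [530.8, 141.0, 18.8]
ee_rot: [[-0.985, -0.151, 0.086], [-0.151, 0.988, 0.012], [-0.087, -0.002, -0.996]]
contact_force: [-0.5, 0.6, -3.0]
grip_width: 22.6
gripper_force: 98.1
```

apply_moves --motion '[-0.05,0,0,0,0,0,1,-0.04,0,0,0,0,0,1]'

```text
t: 23.82
tcp_pos: [532.7, 141.4, 19.0]
ee_rot: [[-0.985, -0.151, 0.086], [-0.151, 0.988, 0.012], [-0.087, -0.002, -0.996]]
contact_force: [-1.1, -0.7, -3.2]
grip_width: 22.7
gripper_force: 98.1
```

apply_moves --motion '[-0.05,0,0,0,0,0,1]'

```text
t: 23.95
tcp_pos: [533.6, 141.5, 19.1]
ee_rot: [[-0.985, -0.151, 0.086], [-0.151, 0.988, 0.012], [-0.087, -0.002, -0.996]]
contact_force: [-1.4, 0.5, -3.0]
grip_width: 23.0
gripper_force: 98.1
```

apply_moves --motion '[-0.05,0,0,0,0,0,1,-0.04,0,0,0,0,0,1]'

```text
t: 24.2
tcp_pos: [535.5, 141.7, 19.2]
ee_rot: [[-0.985, -0.151, 0.086], [-0.151, 0.988, 0.012], [-0.087, -0.002, -0.996]]
contact_force: [-0.7, -0.1, -3.0]
grip_width: 22.3
gripper_force: 98.1
```

apply_moves --motion '[-0.05,0,0,0,0,0,1]'

```text
t: 24.32
tcp_pos: [535.8, 141.8, 19.1]
ee_rot: [[-0.985, -0.151, 0.085], [-0.151, 0.988, 0.011], [-0.086, -0.002, -0.996]]
contact_force: [-2.8, -0.6, -3.2]
grip_width: 22.2
gripper_force: 98.1
```

apply_moves --motion '[-0.02,0,0,0,0,0,1,0,0,0,0,0,0,1]'

```text
t: 24.58
tcp_pos: [535.9, 141.8, 18.9]
ee_rot: [[-0.985, -0.151, 0.085], [-0.151, 0.988, 0.011], [-0.085, -0.002, -0.996]]
contact_force: [-2.1, -0.3, -3.9]
grip_width: 22.7
gripper_force: 98.0
```

```bash
python3 m.py|head -1
```

```text
24.57 tcp deck [-39.8  -0.3   3.9] F deck [-2.5  0.  -3.7] M [-0.1   0.85 -0.02]
```

apply_moves --motion '[-0.03,0,0,0,0,0,1,0,0,0,0,0,0,1]'

```text
t: 24.88
tcp_pos: [536.2, 141.9, 18.9]
ee_rot: [[-0.985, -0.151, 0.084], [-0.151, 0.988, 0.011], [-0.084, -0.002, -0.996]]
contact_force: [-4.4, 0.3, -3.8]
grip_width: 22.6
gripper_force: 98.0
```

```bash
python3 m.py|head -1
```

```text
24.88 tcp deck [-39.6  -0.3   3.8] F deck [-4.6  0.9 -3.4] M [-0.13  1.2  -0.1 ]
```

apply_moves --motion '[-0.02,0,0,0,0,0,1,-0.02,0,0,0,0,0,1,0,0,0,0,0,0,1]'

```text
t: 25.3
tcp_pos: [536.5, 141.9, 18.7]
ee_rot: [[-0.985, -0.151, 0.083], [-0.151, 0.988, 0.011], [-0.083, -0.002, -0.997]]
contact_force: [-4.9, -0.8, -4.2]
grip_width: 22.7
gripper_force: 97.9
```

```bash
python3 m.py|head -1
```

```text
25.3 tcp deck [-39.4  -0.3   3.7] F deck [-5.3 -0.  -3.7] M [-0.14  1.45 -0.04]
```

apply_moves --motion '[-0.03,0,0,0,0,0,1,-0.02,0,0,0,0,0,1,0,0,0,0,0,0,1,0,0,0,0,0,0,1]'

```text
t: 25.85
tcp_pos: [536.8, 142.0, 18.5]
ee_rot: [[-0.985, -0.151, 0.081], [-0.151, 0.988, 0.011], [-0.082, -0.002, -0.997]]
contact_force: [-5.5, -0.5, -4.3]
grip_width: 22.6
gripper_force: 98.0
```

```bash
python3 m.py|head -1
```

```text
25.85 tcp deck [-39.   -0.3   3.4] F deck [-5.9  0.4 -3.8] M [-0.24  1.52 -0.02]
```

apply_moves --motion '[-0.03,0,0,0,0,0,1,-0.03,0,0,0,0,0,1,0,0,0,0,0,0,1,0,0,0,0,0,0,1]'

```text
t: 26.4
tcp_pos: [537.1, 142.0, 18.4]
ee_rot: [[-0.985, -0.151, 0.08], [-0.151, 0.988, 0.01], [-0.08, -0.002, -0.997]]
contact_force: [-7.0, -0.4, -4.0]
grip_width: 22.7
gripper_force: 98.0
```

```bash
python3 m.py|head -1
```

```text
26.4 tcp deck [-38.7  -0.3   3.2] F deck [-7.3  0.7 -3.4] M [-0.18  1.79 -0.04]
```

apply_moves --motion '[-0.03,0,0,0,0,0,1,0,0,0,0,0,0,1,0,0,0,0,0,0,1,0,0,0,0,0,0,1,0,0,0,0,0,0,1,0,0,0,0,0,0,1]'

```text
t: 27.2
tcp_pos: [537.2, 142.0, 18.3]
ee_rot: [[-0.985, -0.151, 0.079], [-0.151, 0.988, 0.01], [-0.079, -0.002, -0.997]]
contact_force: [-7.5, -0.2, -3.4]
grip_width: 22.2
gripper_force: 98.0
```

```bash
python3 m.py|head -1
```

```text
27.2 tcp deck [-38.6  -0.3   3.2] F deck [-7.7  0.9 -2.8] M [-0.31  2.07 -0.05]
```

apply_moves --motion '[-0.03,0,0,0,0,0,1,-0.03,0,0,0,0,0,1,0,0,0,0,0,0,1,0,0,0,0,0,0,1]'

```text
t: 27.75
tcp_pos: [537.4, 142.0, 18.3]
ee_rot: [[-0.985, -0.151, 0.077], [-0.151, 0.988, 0.01], [-0.077, -0.002, -0.997]]
contact_force: [-10.0, -1.8, -0.7]
grip_width: 22.7
gripper_force: 98.0
```

```bash
python3 m.py|head -1
```

```text
27.75 tcp deck [-38.5  -0.3   3.1] F deck [-10.2  -0.3   0.2] M [-0.3   2.45 -0.03]
```

apply_moves --motion '[0,0,0,0,0,0,1,0,0,0,0,0,0,1,0,0,0,0,0,0,1,0,0,0,0,0,0,1,0.04,0,0,0,0,0,1,0.04,0,0,0,0,0,1,0,0,0,0,0,0,1]'

```text
t: 28.68
tcp_pos: [537.4, 142.0, 18.3]
ee_rot: [[-0.985, -0.151, 0.08], [-0.151, 0.988, 0.01], [-0.081, -0.002, -0.997]]
contact_force: [-6.2, -0.2, -3.9]
grip_width: 23.1
gripper_force: 98.0
```

```bash
python3 m.py|head -1
```

```text
28.68 tcp deck [-38.4  -0.3   3.2] F deck [-6.5  0.7 -3.4] M [-0.14  1.92 -0.1 ]
```

apply_moves --motion '[0.04,0,0.01,0,0,0,1,0.02,0,0.01,0,0,0,1,0,0,0.01,0,0,0,1,0,0,0,0,0,0,1]'

```text
t: 29.22
tcp_pos: [537.4, 142.0, 18.3]
ee_rot: [[-0.985, -0.151, 0.082], [-0.151, 0.988, 0.011], [-0.083, -0.002, -0.997]]
contact_force: [-5.5, -0.8, -2.2]
grip_width: 22.5
gripper_force: 98.1
```

```bash
python3 m.py|head -1
```

```text
29.23 tcp deck [-38.4  -0.3   3.2] F deck [-5.8  0.  -1.7] M [-0.19  1.8  -0.05]
```

apply_moves --motion '[0.04,0,0.02,0,0,0,1,0.02,0,0.02,0,0,0,1,0,0,0,0,0,0,1]'

```text
t: 29.65
tcp_pos: [537.4, 142.0, 18.3]
ee_rot: [[-0.985, -0.151, 0.084], [-0.151, 0.988, 0.011], [-0.085, -0.002, -0.996]]
contact_force: [-5.8, -0.5, 0.7]
grip_width: 22.2
gripper_force: 98.4
```

```bash
python3 m.py|head -1
```

```text
29.65 tcp deck [-38.5  -0.3   3.2] F deck [-5.8  0.3  1.2] M [-0.25  1.76  0.  ]
```

apply_moves --motion '[0.04,0,0,0,0,0,1,0.02,0,0,0,0,0,1,0,0,0,0,0,0,1,0,0,0,0,0,0,0.1,0,0,0,0,0,0,0.1,0,0,0,0,0,0,0.1,0,0,0,0,0,0,0.1]' --grip_force 20

```text
t: 30.58
tcp_pos: [537.9, 142.2, 18.4]
ee_rot: [[-0.985, -0.151, 0.088], [-0.151, 0.988, 0.012], [-0.089, -0.001, -0.996]]
contact_force: [0.2, 0.5, 0.2]
grip_width: 38.2
gripper_force: 0.0
```

```bash
python3 - <<'E'
import m
from m import *
w=cam('wrist','w12.png'); sc=cam('scene','sc12.png')
a=cv2.imread('pics/sc12.png')[210:330,230:370];b=cv2.imread('pics/w12.png')[180:470,190:460]
A=cv2.resize(a,None,fx=3.3,fy=3.3,interpolation=cv2.INTER_CUBIC);B=cv2.resize(b,(330,396))
cv2.imwrite('pics/m12.png',np.hstack([A,B]))
E
```

```text
30.57 tcp deck [-37.9  -0.3   3.2] F deck [0.3 0.5 0.1] M [-0.03  0.11  0.08]
```

View pics/m12.png

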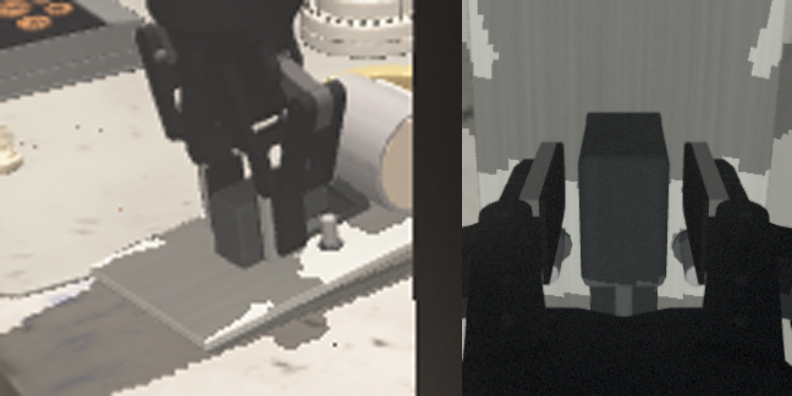

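The picture shows the chock flat on the deck between the pegs and the fingers open around it. The ring is up off the pegs, resting on the chock's nose. I'll withdraw straight up.

apply_moves --motion '[0,0,-0.1,0,0,0,0.1,0,0,-0.3,0,0,0,0.1,0,0,-0.6,0,0,0,0.1,0,0,-1,0,0,0,0.1,0,0,-1,0,0,0,0.1,0,0,-1,0,0,0,0.1,0,0,-1,0,0,0,0.1,0,0,-1,0,0,0,0.1,0,0,0,0,0,0,0.1,0,0,0,0,0,0,0.1]'

```text
t: 31.98
tcp_pos: [526.3, 140.5, 137.2]
ee_rot: [[-0.985, -0.151, 0.086], [-0.151, 0.988, 0.012], [-0.086, -0.002, -0.996]]
contact_force: [-0.5, 0.6, 0.2]
grip_width: 38.8
gripper_force: 0.0
```

```bash
python3 - <<'E'
from go import *
s=ctrl.get_state(); print(s['t'],np.round(s['tcp_pos'],1),np.round(s['contact_force'],1))
a=np.asarray(cam('scene')['pixels']).astype(float); b=np.asarray(cam('scene')['pixels']).astype(float)
old=cv2.cvtColor(cv2.imread('pics/sc12.png'),cv2.COLOR_BGR2RGB).astype(float)
# ring end face region unchanged vs. before withdrawal?
print(np.abs(a-old)[240:280,345:355].mean(), np.abs(a-b)[240:300,300:355].mean())
print(ctrl.job_done())
E
```

```text
31.975 [526.3 140.5 137.2] [-0.5  0.6  0.2]
1.065 0.4105050505050505
the job is handed in; nothing more can be done
None
```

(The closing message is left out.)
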